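# Turn the plant-feed tin's label to the front

### The job

Take away the small grey plant pot that stands in front of the wide plant-feed tin and set it down gently, upright, in the middle of the white ceramic saucer. Then, with a fingertip pressed lightly on the outer edge of the lid, roll the tin round on its turning stand until its label faces straight to the front edge of the shelf, the long edge farthest from the robot. Press only gently (about 5 to 12 N, never as much as 20 N), leave the tin standing on its stand, and leave everything else where it is.

Things in the scene. Friction and masses are not known exactly. Their poses are not given: they have to be found in the camera images.
- tin: Wide round aluminium tin, too wide to grip: 106 mm in diameter, 0.4 to 0.8 kg, loose, standing nearly centred on the turning stand. Origin: centre of its underside; z up, x points out through the middle of the label. Its flat lid, 110 mm in diameter, turns with it, but is pushed on more or less far: its top lies 92 to 101 mm above the origin, not measured, to be found by touch
- label (a point): Middle of the white paper label on the tin's side, 37 mm above its underside, 54 mm from its axis; about 70 mm wide, 50 mm high, with a small picture of a potted sprout. A 12 mm wide paper strip runs over the lid's edge above it, seen from above. At the start the label faces sideways or to the robot
- stand: Low round wooden turning stand under the tin, fixed to the shelf, 104 mm in diameter. Origin: centre of its underside; z up, x points to the front edge of the shelf (world x, away from the robot)
- disc_top (a point): Centre of the top of the stand's upper disc (92 mm in diameter, hidden under the tin), 20 mm above the shelf. The disc turns either way about the vertical, more than half a turn, with a stiff friction of about 0.11 N m: 2.5 N of drag at 44 mm from the axis, so a fingertip pressing with less than about 5 N may slip. It does not spring back; the tin turns with it
- pot: Small empty grey plant pot of hard silicone, 58 mm in diameter over its rim band (from 40 to 54 mm above its underside), tapering from 54 mm to 44 mm at the foot, 54 mm tall, walls 4 mm, about 0.12 kg. Loose, at the start it stands on the shelf, 115 to 140 mm from the tin's axis, on the side of the shelf's front edge. Origin: centre of its underside; z up
- saucer: Shallow round white ceramic saucer, loose on the shelf, 112 mm across its rim, 14 mm high, with a flat inner floor 76 mm across, 5 mm above the origin. Origin: centre of its underside; z up
- watering_can: White plastic watering can, 110 mm tall body with a spout to 150 mm; bystander. Origin: centre of its underside
- spray_bottle: Amber glass spray bottle with black head and brass nozzle, 175 mm tall, 68 mm in diameter; bystander. Origin: centre of its underside
- trowel: Steel garden trowel lying flat, 300 mm long; bystander. Origin: near its middle, on the shelf
- clay_pot: Small terracotta pot, 74 mm in diameter, 62 mm tall; bystander. Origin: centre of its underside
- pebble_jar: Glass jar with metal lid, 68 mm in diameter, 85 mm tall; bystander. Origin: centre of its underside
- seed_box: Cardboard box, 70 by 100 by 45 mm; bystander. Origin: centre of its underside
- soil_brush: Small brush lying flat; bystander. Origin: near its middle

How it is judged:
By the outcome, as a careful person would: the job done as asked, in the order asked, and still so for the second after the job is handed in, with the robot touching nothing.
It also fails if it takes over 70 s, if anything falls off the work surface, if the arm or the gripper's body presses on something with over 40 N, if the wrist force passes 120 N, or if a joint passes its speed limit or range.

### The arm

A 6-joint arm with a two-finger parallel gripper is mounted at the origin on the work surface. World frame = base frame: x ahead of the robot, y to its left, z up, the work surface at z = 0. Lengths are in mm, angles in rad, forces in N, time in s.
With the tool pointing down it reaches from about 275 to 750 mm from the base axis. Payload 10.2 kg.
Tool frame: the origin (TCP) lies between the finger pads; the fingertips stand 11 mm ahead of it and the grasp point (between the pads) lies 8 mm behind it; z points along the fingers, y is the line along which they close (so a half turn about z gives the same grasp; the last joint's range is limited). The gripper opens to 85 mm and grips with 20 to 120 N. Pads are 22 mm wide; open, the fingers measure 114 mm over their backs; the gripper's body (76 mm by 85 mm) begins 54 mm behind the grasp point. The pads swing forward as they close: fully open they stand 13 mm farther back than shut.
Start: joints at [-1.402, 0.313, 1.498, -0, 1.331, -0.223], TCP at [200.461, -485.229, 242.294] pointing down, gripper open.
Joint ranges: [-2.94, 2.94], [-0.97, 2.17], [0.19, 2.56], [-1.23, 4.37], [0.02, 3.11], [-2.88, 2.88]. Speed limits (rad/s): [2.39, 2.39, 3.01, 3.14, 3.14, 3.14].

### API

Orientations are given as a unit quaternion [w, x, y, z].
In Python, from rig import sense, eyes, finish_job gives the robot as it stands.
- The arm moves only by the shell command python3 -m jog 'ROWS' [FORCE]. ROWS is JSON, a list of rows, each a list of 7 numbers: the shift along the tool's x, y, z in m, then the turn, a rotation vector about the tool's x, y, z in rad, then the finger opening in m, from 0 to 0.0854. In form: [[dx, dy, dz, rx, ry, rz, gripper], ...]. A call has 1 to 5 rows; each row shifts and turns the commanded pose from where the row before left it, along the tool's axes as they then stand; what a row does not reach is not made up. A row lasts 1/10 s, in which the tool goes at most 50 mm and 8.59 degrees, less where a joint would pass 70% of its speed; a pose out of reach is approached as far as the arm can. A call is refused whole if a number of a shift passes 0.05 or a number of a turn 0.15, either way. A call with a gripper value outside its range is refused whole. The fingers move at their own pace and stop on an object; FORCE is the grip in N (left out, the last holds). Time passes only in rows, so rows that do not move let the fingers close. It gives the time, the measured TCP pose, the force, the opening and the grip force at its end, in the units of the state.
- sense(): the state, without advancing time (a new reading comes with each control period).
- eyes.capture(name): name is "scene" or "top" or "wrist"; returns the picture (480x640x3 uint8, red, green, blue); there is no depth.
- eyes.calibration(name): a dict with "fx", "fy", "cx", "cy" (pixels), "cam_to_world" (4x4, takes a point from camera to world coordinates); the wrist camera has in their place "mount" (4x4, takes a point from camera to tool coordinates, whose origin is the TCP and whose axes are the flange's). Camera axes: x right, y down, z forward; pixel columns grow to the right and rows downward; lengths in mm; the calibration is good to about 2 mm. A picture is of the moment at which its call begins: read the wrist's pose just before it. calibration takes no time and is no camera call.
- finish_job(): hands the job in; it is judged then, once.
The state is a dict: "time_s": time; "joints": joint angles; "dq": joint speeds; "tau": joint torques, N m; "eef_pos": TCP position; "ee_rot": TCP orientation; "force": force on the tool from outside, world axes, zero at the start; "wrist_torque": the same for the moment, N m; "grip_width": opening from 0.0 (shut) to 1.0 (fully open); "grip_force": force on a finger pad.
Only numpy, scipy, OpenCV 4.12 (cv2) and the standard library are available. Lean on these libraries where they do the work, as an engineer would, in place of code of your own. Each camera call takes 0.05 s, during which the arm holds its last target. There are 200 camera calls.

## Working session

There is one attempt and no reset: what is moved stays moved. The work goes in short steps, Python scripts to look and compute and a shell command to move; the robot and the scene stay as the last step left them, time stands still between calls to the robot, and variables do not carry over. Pictures are saved under pics/ and viewed, at most 10 in all, crops included, and the job is handed in when it is done.

```bash
mkdir -p pics
python3 - <<'E'
from rig import sense, eyes
import cv2
for n in ["scene","top"]:
    cv2.imwrite(f"pics/{n}0.png",eyes.capture(n)[:,:,::-1]); c=eyes.calibration(n); print(n,c)
print(eyes.calibration("wrist")); print(sense())
E
```

```text
scene {'fx': 472.79714002946264, 'fy': 472.79714002946264, 'cx': 314.0403433741867, 'cy': 239.30156330568985, 'cam_to_world': array([[-8.68318835e-01,  3.02732345e-01, -3.92906512e-01,
         9.94045459e+02],
       [ 4.95669639e-01,  5.58796726e-01, -6.64874295e-01,
         7.82308243e+02],
       [ 1.82759183e-02, -7.72074702e-01, -6.35268955e-01,
         7.97977115e+02],
       [ 0.00000000e+00,  0.00000000e+00,  0.00000000e+00,
         1.00000000e+00]])}
top {'fx': 477.96563647784626, 'fy': 477.96563647784626, 'cx': 318.9773688574172, 'cy': 236.53551353268958, 'cam_to_world': array([[ 6.91572140e-02, -9.76209602e-01,  2.05504481e-01,
         2.62603295e+02],
       [-9.97598697e-01, -6.84493872e-02,  1.05603416e-02,
         3.45089462e+00],
       [ 3.75754894e-03, -2.05741327e-01, -9.78599196e-01,
         1.41233367e+03],
       [ 0.00000000e+00,  0.00000000e+00,  0.00000000e+00,
         1.00000000e+00]])}
{'fx': 376.2093170058639, 'fy': 376.2093170058639, 'cx': 315.0036720695364, 'cy': 241.44623013296257, 'mount': array([[-8.55244631e-04, -9.60201042e-01, -2.79308482e-
[... 281 characters left out ...]
0]])}
{'time_s': 0.1, 'joints': array([-1.40239306e+00,  3.13427281e-01,  1.49832004e+00,  8.05865760e-06,
        1.33102393e+00, -2.23411002e-01]), 'dq': array([ 0.00171124, -0.00077274, -0.00281857,  0.00213618, -0.0005462 ,
        0.00019369]), 'tau': array([ 2.09346152e-03, -4.12897396e+01, -2.60144895e+01, -1.90224905e-04,
        3.00288841e-03, -6.28741773e-06]), 'eef_pos': array([ 200.42934043, -485.01194132,  241.79075588]), 'ee_rot': array([-5.88969029e-04,  9.80871510e-01,  1.94655423e-01,  2.01179861e-05]), 'force': array([-0.15035528, -0.46376067,  0.34701603]), 'wrist_torque': array([-0.01592524, -0.04185271,  0.04585579]), 'grip_force': 0.0, 'grip_width': 1.0003415893282843}
```

View pics/top0.png

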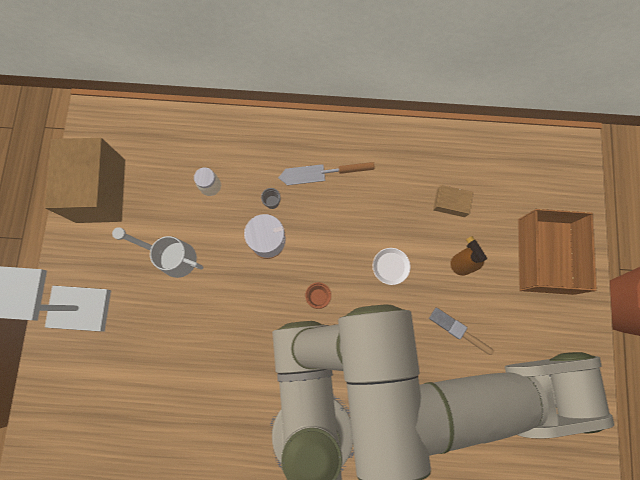

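View pics/scene0.png

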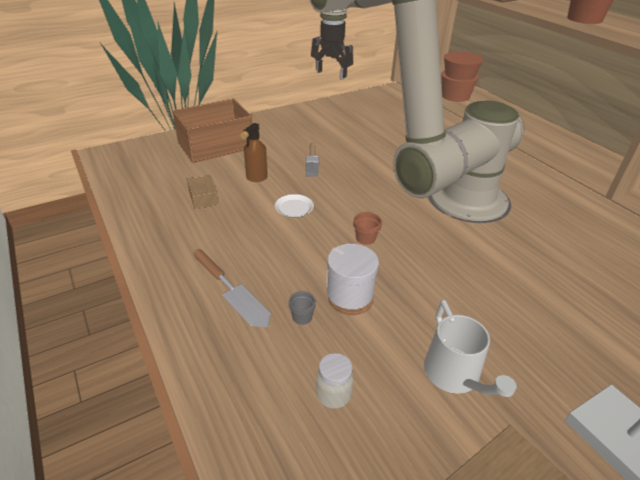

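The top view shows the pot at about (271,198), the tin lid at (265,234) and the saucer at (391,266). In the scene view the pot is at (302,307) and the tin at (352,280). I'll enlarge these areas to read them more closely.

```bash
cat > h.py <<'E'
import numpy as np
from rig import eyes, sense
from scipy.spatial.transform import Rotation as R
def ray(n,u,v,z,pose=None):
    c=eyes.calibration(n)
    if n=="wrist":
        p,q=pose; T=np.eye(4); T[:3,:3]=R.from_quat(np.roll(q,-1)).as_matrix(); T[:3,3]=p; M=T@c["mount"]
    else: M=c["cam_to_world"]
    d=M[:3,:3]@[(u-c["cx"])/c["fx"],(v-c["cy"])/c["fy"],1]
    return (M[:3,3]+d*(z-M[2,3])/d[2]).round(1)
E
python3 - <<'E'
import cv2,numpy as np
t=cv2.imread("pics/top0.png"); s=cv2.imread("pics/scene0.png")
f=lambda i,x,y,w,h,k:cv2.resize(i[y:y+h,x:x+w],None,fx=k,fy=k,interpolation=cv2.INTER_CUBIC)
a=f(t,235,180,66,90,6); b=f(t,360,230,66,90,6)   # 396x540
cv2.imwrite("pics/c1.png",np.hstack([a,b]))
from h import ray
print(ray("top",271,196.5,54),ray("top",264.5,234,117),ray("top",391,266,14),ray("scene",302,298,54),ray("scene",353,262,117),ray("scene",294,206,14))
E
```

```text
[658.5 167.9  54. ] [531.2 168.5 117. ] [ 482.4 -199.8   14. ] [655.2 163.9  54. ] [537.3 176.1 117. ] [ 485.3 -195.2   14. ]
```

View pics/c1.png

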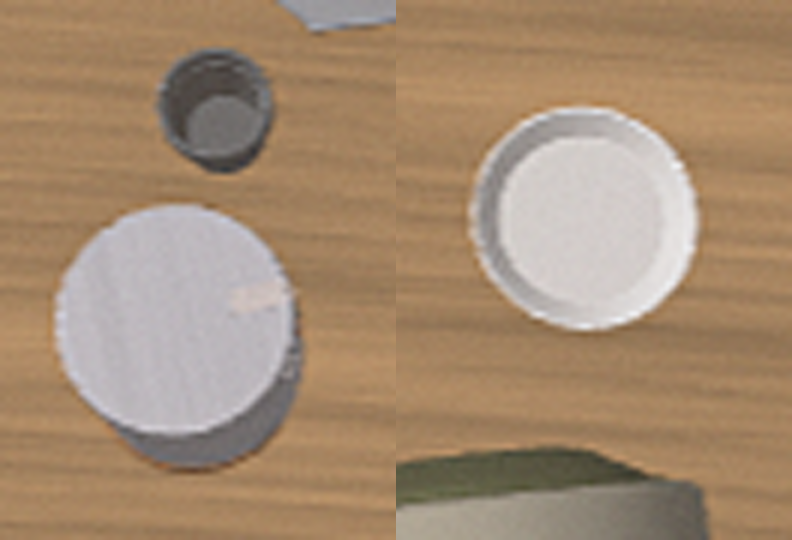

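The crop shows the lid centre at (264,233) and the paper strip at (278.7,229.3), so the label faces roughly -y. The pot rim is at (270.7,197.3) and the saucer at (391.7,266.3). I'll square up the tool and head for the pot.

```bash
python3 - <<'E'
from h import *
for z in(113,121):
  c=ray("top",264,233,z);s=ray("top",278.7,229.3,z);print(c,s,np.degrees(np.arctan2(*(s-c)[1::-1])))
print(ray("top",270.7,197.3,54),ray("top",391.7,266.3,14))
E
python3 -m jog '[[0,0,0,0,0,0.131,0.085],[0,0,0,0,0,0.131,0.085],[0,0,0,0,0,0.13,0.085],[0.028,-0.04,0,0,0,0,0.085],[0.028,-0.04,0,0,0,0,0.085]]' 20
python3 -m jog '[[0.028,-0.04,0,0,0,0,0.085],[0.028,-0.04,0,0,0,0,0.085],[0.028,-0.04,0,0,0,0,0.085],[0.028,-0.04,0,0,0,0,0.085],[0.028,-0.04,0,0,0,0,0.085]]'
```

```text
[534.8 170.7 113. ] [548.2 130.8 113. ] -71.43590989423612
[533.1 169.7 121. ] [546.4 130.  121. ] -71.4785017270277
[656.  168.6  54. ] [ 481.7 -201.9   14. ]
time_s: 0.6
eef_pos: [256.5, -404.3, 241.6]
ee_rot: [-0.001, 1.0, -0.001, -0.0]
force: [0.8, 0.1, -0.4]
grip_width: 0.994
grip_force: 0.0
time_s: 1.1
eef_pos: [397.2, -203.4, 242.2]
ee_rot: [-0.0, 1.0, -0.0, -0.0]
force: [1.0, -0.9, 0.7]
grip_width: 0.997
grip_force: 0.0
```

```bash
python3 -m jog '[[0.026,-0.037,0,0,0,0,0.085],[0.026,-0.037,0,0,0,0,0.085],[0.026,-0.037,0,0,0,0,0.085],[0.026,-0.037,0,0,0,0,0.085],[0.026,-0.037,0,0,0,0,0.085]]'
python3 -m jog '[[0.026,-0.037,0,0,0,0,0.085],[0.026,-0.037,0,0,0,0,0.085],[0.026,-0.037,0,0,0,0,0.085],[0.026,-0.037,0,0,0,0,0.085],[0.025,-0.038,0,0,0,0,0.085]]'
python3 -m jog '[[0,0,0,0,0,0,0.085],[0,0,0,0,0,0,0.085]]'
python3 - <<'E'
from h import *
import cv2
s=sense(); im=eyes.capture("wrist"); cv2.imwrite("pics/w1.png",im[:,:,::-1]); print(s["eef_pos"],s["ee_rot"])
np.save("w1.npy",np.r_[s["eef_pos"],s["ee_rot"]])
E
```

```text
time_s: 1.6
eef_pos: [527.2, -18.4, 242.1]
ee_rot: [-0.0, 1.0, -0.0, -0.0]
force: [1.1, -0.8, -0.3]
grip_width: 1.0
grip_force: 0.0
time_s: 2.1
eef_pos: [656.2, 167.3, 241.8]
ee_rot: [0.0, 1.0, -0.0, -0.0]
force: [0.4, -0.7, 0.5]
grip_width: 0.995
grip_force: 0.0
time_s: 2.3
eef_pos: [655.5, 166.2, 241.1]
ee_rot: [0.0, 1.0, 0.001, -0.001]
force: [1.1, -0.1, 0.3]
grip_width: 0.998
grip_force: 0.0
[655.46900717 166.1811703  241.07058   ] [ 1.73550032e-04  9.99999454e-01  5.32422783e-04 -8.82453596e-04]
```

View pics/w1.png

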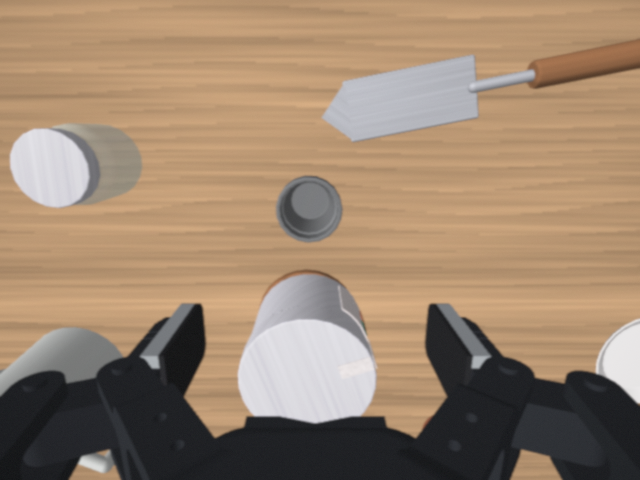

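The wrist view shows the pot rim centred at (309,209), the lid centred at about (307.5,372) and the strip ending at (374,364).

Run:
```python
from h import *
w=np.load("w1.npy"); P=(w[:3],w[3:])
print(ray("wrist",309,209,54,P))
for z in(113,117,121):
  c=ray("wrist",307.5,372,z,P);s=ray("wrist",358,367.5,z,P);print(c,s,np.degrees(np.arctan2(*(s-c)[1::-1])))
```

```text
[662.3 172.   54. ]
[542.7 172.9 113. ] [546.8 132.9 113. ] -84.14762101108451
[545.6 172.8 117. ] [549.6 133.4 117. ] -84.20303138092999
[548.4 172.7 121. ] [552.4 134.  121. ] -84.09891008779564
```

```bash
python3 -m jog '[[0.003,-0.004,0.04,0,0,0,0.085],[0,0,0.04,0,0,0,0.085],[0,0,0.04,0,0,0,0.085],[0,0,0.02,0,0,0,0.085],[0,0,0.01,0,0,0,0.085]]'
python3 - <<'E'
from h import *
import cv2
s=sense(); im=eyes.capture("wrist"); cv2.imwrite("pics/w2.png",im[:,:,::-1]); print(s["eef_pos"],s["ee_rot"])
np.save("w2.npy",np.r_[s["eef_pos"],s["ee_rot"]])
E
```

```text
time_s: 2.85
eef_pos: [657.5, 168.3, 90.7]
ee_rot: [0.0, 1.0, -0.001, -0.002]
force: [0.2, -0.6, 0.2]
grip_width: 0.994
grip_force: 0.0
[657.52961193 168.26693289  90.65831601] [ 1.99055231e-04  9.99998456e-01 -8.89517428e-04 -1.50241563e-03]
```

View pics/w2.png

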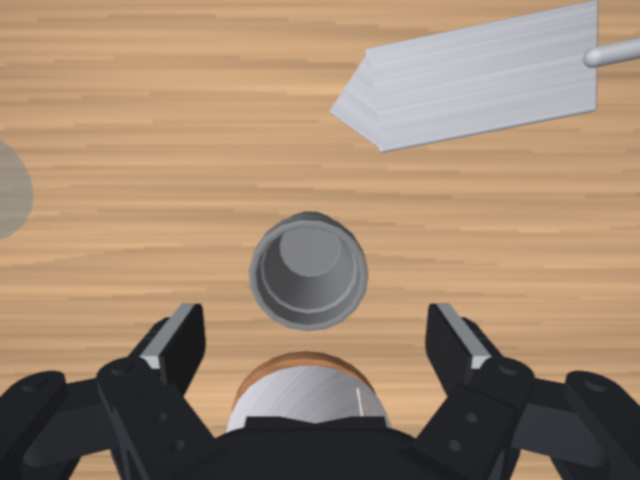

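The pot rim is centred at (309,272), close to the middle between the fingers.

Run:
```python
from h import *
w=np.load("w2.npy"); P=(w[:3],w[3:])
print(ray("wrist",308.5,271.5,54,P), ray("wrist",306,353,20,P))
```

```text
[664.7 172.1  54. ] [598.9 174.7  20. ]
```

```bash
python3 -m jog '[[0.004,-0.003,0.02,0,0,0,0.085],[0,0,0.02,0,0,0,0.085],[0,0,0.014,0,0,0,0.085],[0,0,0,0,0,0,0.085]]'
python3 -m jog '[[0,0,0,0,0,0,0.065],[0,0,0,0,0,0,0.055],[0,0,0,0,0,0,0.05],[0,0,0,0,0,0,0.05],[0,0,0,0,0,0,0.05]]' 20
python3 -m jog '[[0,0,0,0,0,0,0.05],[0,0,0,0,0,0,0.05]]' 20
```

```text
time_s: 3.3
eef_pos: [662.0, 172.2, 37.5]
ee_rot: [0.0, 1.0, -0.0, -0.001]
force: [-0.6, 0.6, -1.0]
grip_width: 0.993
grip_force: 0.0
time_s: 3.8
eef_pos: [663.4, 172.6, 40.1]
ee_rot: [-0.0, 1.0, -0.0, 0.001]
force: [-1.0, -1.0, 5.6]
grip_width: 0.647
grip_force: 20.9
time_s: 4.0
eef_pos: [663.5, 172.6, 40.1]
ee_rot: [-0.0, 1.0, -0.0, 0.001]
force: [0.1, -1.5, 6.2]
grip_width: 0.648
grip_force: 20.9
```

```bash
python3 -m jog '[[0,0,-0.01,0,0,0,0.05],[0,0,-0.02,0,0,0,0.05],[0,0,-0.03,0,0,0,0.05],[0,0,-0.04,0,0,0,0.05],[0,0,-0.04,0,0,0,0.05]]' 25
python3 -m jog '[[0,0,-0.03,0,0,0,0.05],[0,0,0,0,0,0,0.05]]'
python3 - <<'E'
from h import *
import cv2
s=sense(); im=eyes.capture("wrist"); im2=eyes.capture("top")
cv2.imwrite("pics/w3.png",np.hstack([im[:,:,::-1][::1,::1],])); cv2.imwrite("pics/t3.png",im2[:,:,::-1]); cv2.imwrite("pics/s3.png",eyes.capture("scene")[:,:,::-1])
E
```

```text
time_s: 4.5
eef_pos: [662.2, 172.7, 180.1]
ee_rot: [0.0, 1.0, -0.0, -0.0]
force: [0.5, -0.0, -0.7]
grip_width: 0.649
grip_force: 26.9
time_s: 4.7
eef_pos: [663.9, 172.9, 214.2]
ee_rot: [-0.0, 1.0, -0.0, 0.004]
force: [-0.4, 0.6, -1.1]
grip_width: 0.65
grip_force: 26.9
```

View pics/w3.png

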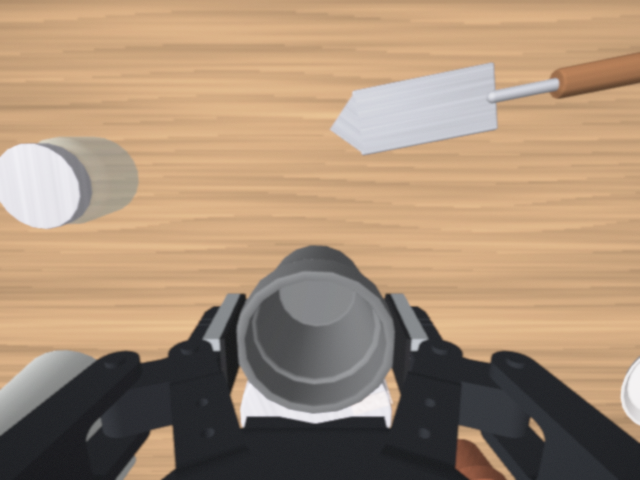

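The pot is held upright and its rim is centred at (316,341). I'll carry it to just short of the saucer and look there.

```bash
python3 -m jog '[[-0.015,0.02,0,0,0,0,0.05],[-0.023,0.037,0,0,0,0,0.05],[-0.023,0.037,0,0,0,0,0.05],[-0.023,0.037,0,0,0,0,0.05],[-0.023,0.037,0,0,0,0,0.05]]'
python3 -m jog '[[-0.023,0.037,0,0,0,0,0.05],[-0.023,0.037,0,0,0,0,0.05],[-0.023,0.037,0,0,0,0,0.05],[-0.023,0.037,0,0,0,0,0.05],[-0.023,0.037,0,0,0,0,0.05]]'
python3 -m jog '[[-0.009,0.02,0,0,0,0,0.05],[0,0,0,0,0,0,0.05],[0,0,0,0,0,0,0.05]]'
python3 - <<'E'
from h import *
import cv2
s=sense(); im=eyes.capture("wrist"); cv2.imwrite("pics/w4.png",im[:,:,::-1]); print(s["eef_pos"],s["ee_rot"])
np.save("w4.npy",np.r_[s["eef_pos"],s["ee_rot"]])
E
```

```text
time_s: 5.35
eef_pos: [553.7, 3.6, 206.8]
ee_rot: [-0.0, 1.0, 0.0, -0.001]
force: [1.6, -1.6, -0.6]
grip_width: 0.647
grip_force: 27.0
time_s: 5.85
eef_pos: [438.8, -181.1, 207.1]
ee_rot: [-0.001, 1.0, -0.0, -0.001]
force: [1.7, 0.2, -0.8]
grip_width: 0.647
grip_force: 27.0
time_s: 6.15
eef_pos: [431.2, -199.9, 207.4]
ee_rot: [-0.001, 1.0, -0.001, -0.001]
force: [-0.4, -0.5, -2.0]
grip_width: 0.647
grip_force: 27.0
[ 431.16628621 -199.91611071  207.40690178] [-7.61892847e-04  9.99999301e-01 -5.45533179e-04 -7.20868344e-04]
```

View pics/w4.png

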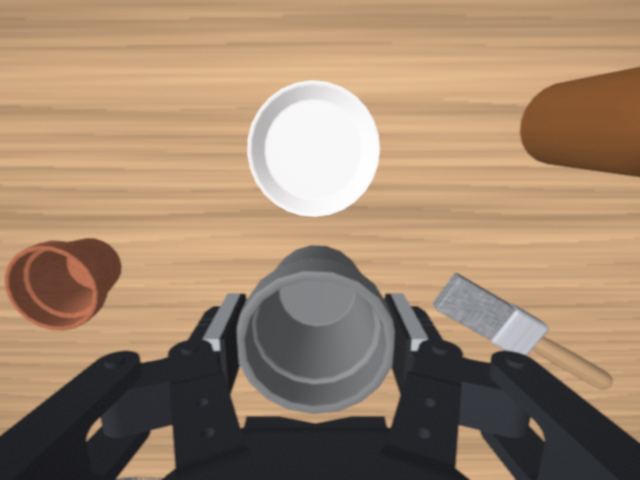

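The saucer rim is centred at (314,148.5) and the held pot's rim at (316,341).

Run:
```python
from h import *
w=np.load("w4.npy"); P=(w[:3],w[3:])
for z in (216,221.4,226):
  print(ray("wrist",314,148.5,14,P),ray("wrist",316.2,341,z,P)-w[:3])
```

```text
[ 488.1 -198.1   14. ] [-2.46628621  0.41611071  8.59309822]
[ 488.1 -198.1   14. ] [ 0.83371379  0.41611071 13.99309822]
[ 488.1 -198.1   14. ] [ 3.63371379  0.41611071 18.59309822]
```

```bash
python3 -m jog '[[0.028,-0.001,0.02,0,0,0,0.05],[0.028,0,0.03,0,0,0,0.05],[0,0,0.04,0,0,0,0.05],[0,0,0.03,0,0,0,0.05],[0,0,0.012,0,0,0,0.05]]'
python3 -m jog '[[0,0,0.01,0,0,0,0.05],[0,0,0.005,0,0,0,0.05],[0,0,0.003,0,0,0,0.05],[0,0,0,0,0,0,0.05]]'
```

```text
time_s: 6.7
eef_pos: [486.7, -197.2, 73.3]
ee_rot: [-0.002, 1.0, 0.001, -0.002]
force: [0.3, 0.4, -1.1]
grip_width: 0.648
grip_force: 27.2
time_s: 7.1
eef_pos: [487.8, -199.4, 58.9]
ee_rot: [0.0, 1.0, -0.0, 0.0]
force: [0.4, 1.0, -1.0]
grip_width: 0.646
grip_force: 27.2
```

```bash
python3 -m jog '[[0,0,0.004,0,0,0,0.05],[0,0,0.003,0,0,0,0.05],[0,0,0.002,0,0,0,0.05],[0,0,0.001,0,0,0,0.05]]'
python3 -m jog '[[0,0,0.001,0,0,0,0.05],[0,0,0.001,0,0,0,0.05]]'
python3 -m jog '[[0,0,0.001,0,0,0,0.05],[0,0,0,0,0,0,0.05]]'
```

```text
time_s: 7.5
eef_pos: [487.5, -199.3, 48.1]
ee_rot: [-0.0, 1.0, -0.0, -0.0]
force: [0.6, 0.8, -0.8]
grip_width: 0.648
grip_force: 27.2
time_s: 7.7
eef_pos: [487.5, -199.3, 46.3]
ee_rot: [0.0, 1.0, -0.0, 0.0]
force: [0.4, 0.6, -1.6]
grip_width: 0.65
grip_force: 27.2
time_s: 7.9
eef_pos: [487.5, -199.3, 45.2]
ee_rot: [-0.0, 1.0, -0.0, -0.0]
force: [-0.2, -0.9, -0.7]
grip_width: 0.647
grip_force: 27.2
```

```bash
python3 -m jog '[[0,0,0.001,0,0,0,0.05],[0,0,0,0,0,0,0.05]]'
python3 -m jog '[[0,0,0.0005,0,0,0,0.05],[0,0,0,0,0,0,0.05]]'
```

```text
time_s: 8.1
eef_pos: [487.8, -199.4, 45.1]
ee_rot: [0.0, 1.0, -0.0, 0.0]
force: [-1.5, 0.8, 6.2]
grip_width: 0.649
grip_force: 27.7
time_s: 8.3
eef_pos: [487.9, -199.5, 45.0]
ee_rot: [0.0, 1.0, -0.0, 0.001]
force: [-3.2, 1.2, 10.9]
grip_width: 0.648
grip_force: 27.9
```

```bash
python3 -m jog '[[0,0,-0.001,0,0,0,0.05],[0,0,0,0,0,0,0.06],[0,0,0,0,0,0,0.075],[0,0,0,0,0,0,0.085],[0,0,0,0,0,0,0.085]]' 20
python3 -m jog '[[0,0,0,0,0,0,0.085],[0,0,0,0,0,0,0.085],[0,0,-0.01,0,0,0,0.085],[0,0,-0.02,0,0,0,0.085],[0,0,-0.04,0,0,0,0.085]]'
python3 -m jog '[[0,0,-0.04,0,0,0,0.085],[0,0,-0.04,0,0,0,0.085],[-0.025,0,0,0,0,0,0.085],[-0.025,0,0,0,0,0,0.085],[0,0,0,0,0,0,0.085]]'
python3 - <<'E'
from h import *
import cv2
s=sense(); im=eyes.capture("wrist"); cv2.imwrite("pics/w5.png",im[:,:,::-1]); print(s["eef_pos"],s["ee_rot"])
np.save("w5.npy",np.r_[s["eef_pos"],s["ee_rot"]])
E
```

```text
time_s: 8.8
eef_pos: [487.5, -199.3, 44.7]
ee_rot: [-0.0, 1.0, -0.0, -0.0]
force: [-0.7, -0.6, 0.3]
grip_width: 0.991
grip_force: 0.0
time_s: 9.3
eef_pos: [486.5, -198.6, 114.3]
ee_rot: [-0.001, 1.0, -0.0, -0.002]
force: [-0.3, -0.8, 1.0]
grip_width: 0.996
grip_force: 0.0
time_s: 9.8
eef_pos: [435.8, -199.1, 195.8]
ee_rot: [0.0, 1.0, -0.001, 0.0]
force: [0.9, -1.2, -1.0]
grip_width: 0.999
grip_force: 0.0
[ 435.82862797 -199.06911723  195.77863022] [ 2.21757513e-04  9.99999811e-01 -5.73418447e-04  3.07046509e-05]
```

View pics/w5.png

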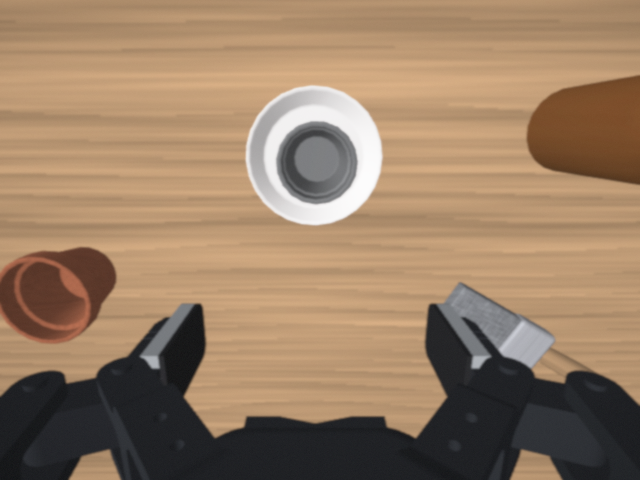

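The pot sits in the saucer, with its rim at (317,163) against the saucer rim at (314,155). I'll work out how far off centre it is, then move toward the tin.

```bash
python3 - <<'E'
from h import *
w=np.load("w5.npy"); P=(w[:3],w[3:])
print(ray("wrist",314.2,155,14,P),ray("wrist",317,163,59,P))
E
python3 -m jog '[[0.005,-0.035,-0.015,0,0,0,0.085],[0.005,-0.035,-0.015,0,0,0,0.085],[0.005,-0.035,-0.015,0,0,0,0.06],[0.005,-0.035,-0.015,0,0,0,0.02],[0.005,-0.035,-0.01,0,0,0,0]]'
python3 -m jog '[[0.005,-0.037,0,0,0,0,0],[0.005,-0.037,0,0,0,0,0],[0.005,-0.037,0,0,0,0,0],[0.005,-0.037,0,0,0,0,0],[0,-0.03,0,0,0,0,0]]'
python3 -m jog '[[0,-0.018,0,0,0,0,0],[0,0,0,0,0,0,0],[0,0,0,0,0,0,0]]'
python3 - <<'E'
from h import *
import cv2
s=sense(); im=eyes.capture("wrist"); cv2.imwrite("pics/w6.png",im[:,:,::-1]); print(s["eef_pos"],s["ee_rot"])
np.save("w6.npy",np.r_[s["eef_pos"],s["ee_rot"]])
E
```

```text
[ 488.4 -197.8   14. ] [ 485.5 -199.8   59. ]
time_s: 10.35
eef_pos: [463.3, -22.7, 266.3]
ee_rot: [0.0, 1.0, -0.0, 0.001]
force: [0.9, -0.2, 0.2]
grip_width: 0.511
grip_force: 0.0
time_s: 10.85
eef_pos: [483.1, 156.1, 265.0]
ee_rot: [-0.0, 1.0, 0.0, 0.0]
force: [0.1, -0.1, 0.4]
grip_width: 0.003
grip_force: 0.0
time_s: 11.15
eef_pos: [482.8, 171.8, 264.9]
ee_rot: [0.0, 1.0, 0.0, 0.0]
force: [0.4, -0.1, -0.3]
grip_width: -0.0
grip_force: 0.0
[482.84328559 171.78435313 264.87169276] [9.01233142e-05 9.99999958e-01 2.70828200e-04 5.29354995e-05]
```

View pics/w6.png

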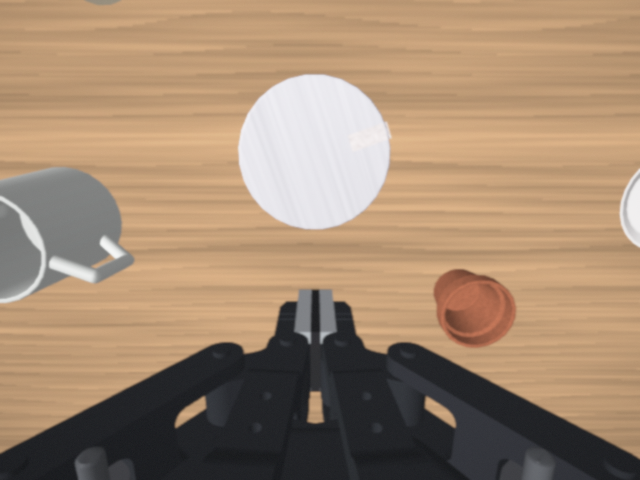

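The pot is about 3 mm from the saucer's centre, which is good enough. The lid is centred at (314,151.5) and the strip runs from (352,142) to (389,131). I'll compute its angle.

```bash
cat > lid.py <<'E'
from h import *
import cv2,sys
def lid(f,w,z,thr=170):
    im=cv2.imread(f); P=(w[:3],w[3:])
    hsv=cv2.cvtColor(im,cv2.COLOR_BGR2HSV)
    m=((hsv[...,1]<45)&(hsv[...,2]>thr)).astype(np.uint8)
    m[280:]=0; m=cv2.morphologyEx(m,cv2.MORPH_OPEN,np.ones((5,5)))
    cs=cv2.findContours(m,0,2)[0]; c=max(cs,key=cv2.contourArea)
    h=cv2.convexHull(c)[:,0]
    pts=np.array([ray("wrist",u,v,z,P)[:2] for u,v in h])
    from scipy.optimize import least_squares
    r=least_squares(lambda p:np.hypot(*(pts-p[:2]).T)-p[2],[*pts.mean(0),55],loss="soft_l1").x
    # strip: warmer pixels (R-B) in the lid
    mm=np.zeros(m.shape,np.uint8); cv2.fillConvexPoly(mm,h,1)
    d=im[...,2].astype(int)-im[...,0]; v,u=np.where((mm>0)&(d>8))
    q=np.array([ray("wrist",a,b,z,P)[:2] for a,b in zip(u,v)])-r[:2]
    rr=np.hypot(*q.T); q=q[(rr>25)&(rr<53)]
    a=np.degrees(np.arctan2(q[:,1],q[:,0]))
    print("centre,R",r.round(1),"strip n",len(q),"angle",np.median(a).round(2),a.std().round(1),"centroid r",np.hypot(*q.mean(0)).round(1))
if __name__=="__main__":
    lid("pics/w6.png",np.load("w6.npy"),float(sys.argv[1]))
E
python3 lid.py 113; python3 lid.py 121
python3 - <<'E'
from h import *
w=np.load("w6.npy"); P=(w[:3],w[3:])
c=ray("wrist",314,151.5,117,P)
for p in [(352,142),(389,131)]:
  s=ray("wrist",*p,117,P)-c; print(c,s,np.degrees(np.arctan2(s[1],s[0])))
E
```

```text
centre,R [536.7 173.2  55.5] strip n 0 angle nan nan centroid r nan
centre,R [537.2 173.2  53.9] strip n 2 angle -78.84 0.4 centroid r 53.0
[539.8 173.2 117. ] [  6.6 -27.1   0. ] -76.3125091436757
[539.8 173.2 117. ] [ 14.1 -53.    0. ] -75.10223079750624
  return _methods._mean(a, axis=axis, dtype=dtype,
  ret = ret.dtype.type(ret / rcount)
  ret = _var(a, axis=axis, dtype=dtype, out=out, ddof=ddof,
  arrmean = um.true_divide(arrmean, div, out=arrmean,
  ret = ret.dtype.type(ret / rcount)
lid.py:19: RuntimeWarning: Mean of empty slice.
  print("centre,R",r.round(1),"strip n",len(q),"angle",np.median(a).round(2),a.std().round(1),"centroid r",np.hypot(*q.mean(0)).round(1))
  ret = um.true_divide(
```

```bash
python3 -m jog '[[0.025,-0.001,0.02,0,0,0,0],[0.025,0,0.02,0,0,0,0],[0.025,0,0.02,0,0,0,0],[0.0245,0,0.02,0,0,0,0],[0,0,0.02,0,0,0,0]]'
python3 -m jog '[[0,0,0.015,0,0,0,0],[0,0,0.008,0,0,0,0],[0,0,0.003,0,0,0,0],[0,0,0,0,0,0,0],[0,0,0,0,0,0,0]]'
```

```text
time_s: 11.7
eef_pos: [584.3, 171.0, 163.5]
ee_rot: [0.0, 1.0, -0.001, 0.0]
force: [0.3, 0.6, 0.0]
grip_width: -0.0
grip_force: 0.0
time_s: 12.2
eef_pos: [582.5, 172.6, 139.8]
ee_rot: [-0.0, 1.0, -0.0, 0.001]
force: [0.4, 0.8, -0.2]
grip_width: 0.003
grip_force: 0.0
```

```bash
python3 -m jog '[[0,0,0.003,0,0,0,0],[0,0,0.002,0,0,0,0],[0,0,0.001,0,0,0,0],[0,0,0,0,0,0,0]]' | grep -E "pos|force:"
python3 -m jog '[[0,0,0.001,0,0,0,0],[0,0,0,0,0,0,0]]'| grep -E "pos|force:"
```

```text
eef_pos: [582.0, 172.7, 132.7]
force: [-0.2, 0.4, 0.1]
grip_force: 0.0
eef_pos: [582.1, 172.7, 131.7]
force: [0.3, 0.3, -0.7]
grip_force: 0.0
```

```bash
python3 -m jog '[[0,0,0.001,0,0,0,0],[0,0,0,0,0,0,0]]'| grep -E "pos|force:"
python3 -m jog '[[0,0,0.0005,0,0,0,0],[0,0,0,0,0,0,0]]'| grep -E "pos|force:"
```

```text
eef_pos: [582.0, 172.7, 130.7]
force: [0.3, 0.3, -0.0]
grip_force: 0.0
eef_pos: [582.1, 172.7, 130.3]
force: [0.3, 0.5, 0.3]
grip_force: 0.0
```

```bash
cat > ok.sh <<'E'
# prints state; fails (stops chain) when pressing force over $1
read -r -d '' t; echo "$t"|grep -E "pos|^force"|tr '\n' ' ';echo; echo "$t"|grep ^force|tr -d '],['|awk -v m=$1 '{exit !($4<m)}'
E
python3 -m jog '[[0,0,0.001,0,0,0,0],[0,0,0,0,0,0,0]]'|bash ok.sh 3 &&
python3 -m jog '[[0,0,0.001,0,0,0,0],[0,0,0,0,0,0,0]]'|bash ok.sh 3 &&
python3 -m jog '[[0,0,0.001,0,0,0,0],[0,0,0,0,0,0,0]]'|bash ok.sh 3 &&
python3 -m jog '[[0,0,0.001,0,0,0,0],[0,0,0,0,0,0,0]]'|bash ok.sh 3 &&
python3 -m jog '[[0,0,0.001,0,0,0,0],[0,0,0,0,0,0,0]]'|bash ok.sh 3 &&
python3 -m jog '[[0,0,0.001,0,0,0,0],[0,0,0,0,0,0,0]]'|bash ok.sh 3
```

```text
eef_pos: [582.4, 172.7, 130.1] force: [-1.1, -0.6, 5.5]
```

```bash
python3 -m jog '[[0,0,0.0005,0,0,0,0],[0,0,0,0,0,0,0]]'|bash ok.sh 11 &&
python3 -m jog '[[0,-0.001,0,0,0,-0.02,0],[0,-0.0013,0,0,0,-0.03,0],[0,-0.0018,0,0,0,-0.04,0],[0,-0.0018,0,0,0,-0.04,0]]'|bash ok.sh 12
```

```text
eef_pos: [582.5, 172.7, 130.0] force: [-1.6, -0.4, 7.9] 
eef_pos: [582.5, 178.2, 130.0] force: [-0.6, -1.7, 6.3]
```

```bash
python3 -m jog '[[0,-0.0018,0.0003,0,0,-0.04,0],[0,-0.0018,0,0,0,-0.04,0],[-0.0001,-0.0018,0,0,0,-0.04,0],[0,-0.0018,0,0,0,-0.04,0],[-0.0001,-0.0018,0,0,0,-0.04,0]]'|bash ok.sh 13 &&
python3 -m jog '[[0,-0.0018,0,0,0,-0.04,0],[0,-0.0018,0,0,0,-0.04,0],[-0.0001,-0.0018,0,0,0,-0.04,0],[0,-0.0018,0,0,0,-0.04,0],[-0.0001,-0.0018,0,0,0,-0.04,0]]'|bash ok.sh 13
python3 - <<'E'
from h import *
import cv2
s=sense(); cv2.imwrite("pics/w7.png",eyes.capture("wrist")[:,:,::-1]); cv2.imwrite("pics/t7.png",eyes.capture("top")[:,:,::-1]); print(s["eef_pos"],s["ee_rot"],s["force"])
t=cv2.imread("pics/t7.png");w=cv2.imread("pics/w7.png")
f=lambda i,x,y,a,b,k:cv2.resize(i[y:y+b,x:x+a],None,fx=k,fy=k,interpolation=cv2.INTER_CUBIC)
cv2.imwrite("pics/c7.png",np.hstack([f(t,234,195,60,80,6),f(cv2.imread("pics/top0.png"),234,195,60,80,6)]))
E
```

```text
eef_pos: [580.8, 187.1, 130.0] force: [1.8, -2.1, 8.0] 
eef_pos: [577.4, 195.3, 130.1] force: [2.2, -1.0, 7.1] 
[577.43789776 195.31691203 130.11938359] [6.21277697e-04 9.64923722e-01 2.62519142e-01 2.35066085e-03] [ 2.18410593 -0.99527057  7.09838819]
```

```bash
cat > strip.py <<'E'
import sys
from h import *
import cv2
def strip(f,cx=264.0,cy=233.0,z=119,thr=None):
    # strip in the top view: warm pixels on the lid, angles about the lid's centre
    im=cv2.imread(f).astype(int); d=im[...,2]-im[...,0]
    c=ray("top",cx,cy,z)[:2]; out=[]
    for v in range(205,262):
        for u in range(235,295):
            q=ray("top",u,v,z)[:2]-c; r=np.hypot(*q)
            if 22<r<50: out.append((*q,d[v,u],im[v,u].sum()))
    o=np.array(out); ok=(o[:,3]>350); md=np.median(o[ok,2]); s=o[ok&(o[:,2]>md+12)&(o[:,2]<md+60)]
    a=np.degrees(np.arctan2(s[:,1],s[:,0])); print(f,"med",md,"n",len(s),"hist",[(int(k*10),int(n)) for k,n in zip(*np.unique(np.floor(a/10),return_counts=True))],"mean",np.degrees(np.angle(np.exp(1j*np.radians(a)).sum())).round(1))
for f in sys.argv[1:]: strip(f)
E
python3 strip.py pics/top0.png pics/t7.png
```

```text
Traceback (most recent call last):
  File "strip.py", line 14, in <module>
    for f in sys.argv[1:]: strip(f)
                           ~~~~~^^^
  File "strip.py", line 10, in strip
    q=ray("top",u,v,z)[:2]-c; r=np.hypot(*q)
      ~~~^^^^^^^^^^^^^
  File "h.py", line 5, in ray
    c=eyes.calibration(n)
ValueError: time passes only in moves, steps and waits
```

```bash
sed -i 's/^def ray/from functools import lru_cache\ncal=lru_cache(eyes.calibration)\ndef ray/; s/c=eyes.calibration(n)/c=cal(n)/' h.py
python3 strip.py pics/top0.png pics/t7.png
```

```text
pics/top0.png med 0.0 n 29 hist [(-80, 13), (-70, 15), (-60, 1)] mean -69.0
pics/t7.png med 1.0 n 166 hist [(-50, 6), (-40, 13), (-20, 3), (-10, 19), (0, 22), (10, 23), (20, 16), (30, 4), (70, 3), (80, 8), (90, 14), (100, 12), (110, 11), (120, 7), (130, 4), (140, 1)] mean 34.7
```

Since the strip has moved from about -69° to -40° while the finger moved 30°, the tin is following without slip. Continuing.

```bash
python3 -m jog '[[0,-0.0018,0.0001,0,0,-0.04,0],[0,-0.0018,0,0,0,-0.04,0],[-0.0001,-0.0018,0,0,0,-0.04,0],[0,-0.0018,0,0,0,-0.04,0],[-0.0001,-0.0018,0,0,0,-0.04,0]]'|bash ok.sh 13 &&
python3 -m jog '[[0,-0.0018,0,0,0,-0.04,0],[0,-0.0018,0,0,0,-0.04,0],[-0.0001,-0.0018,0,0,0,-0.04,0],[0,-0.0018,0,0,0,-0.04,0],[-0.0001,-0.0018,0,0,0,-0.04,0]]'|bash ok.sh 13 &&
python3 -m jog '[[0,-0.0018,0,0,0,-0.04,0],[0,-0.0018,0,0,0,-0.04,0],[-0.0001,-0.0018,0,0,0,-0.04,0],[0,-0.0018,0,0,0,-0.04,0],[0,-0.0018,0,0,0,-0.04,0]]'|bash ok.sh 13
python3 -m jog '[[0,-0.0009,0,0,0,-0.02,0],[0,0,0,0,0,0,0]]'|bash ok.sh 13
```

```text
eef_pos: [572.4, 202.8, 130.2] force: [4.1, 0.5, 7.3] 
eef_pos: [565.7, 209.0, 130.1] force: [3.8, 1.2, 8.8] 
eef_pos: [558.1, 213.9, 130.2] force: [3.8, 1.9, 8.0] 
eef_pos: [557.1, 214.3, 130.1] force: [3.3, 3.2, 6.7]
```

```bash
python3 -m jog '[[0,0,-0.001,0,0,0,0],[0,0,-0.005,0,0,0,0],[0,0,-0.02,0,0,0,0],[0,0,-0.035,0,0,0,0],[0,0,-0.035,0,0,0,0]]'|bash ok.sh 13
python3 -m jog '[[-0.03,0,-0.035,0,0,0,0],[-0.035,0,0,0,0,0,0],[-0.035,0,0,0,0,0,0],[0,0,0,0,0,0,0],[0,0,0,0,0,0,0]]'|bash ok.sh 13
python3 - <<'E'
from h import *
import cv2
s=sense(); cv2.imwrite("pics/w8.png",eyes.capture("wrist")[:,:,::-1]); cv2.imwrite("pics/t8.png",eyes.capture("top")[:,:,::-1]); print(s["eef_pos"],s["ee_rot"])
np.save("w8.npy",np.r_[s["eef_pos"],s["ee_rot"]])
w=cv2.imread("pics/w8.png"); t=cv2.imread("pics/t8.png")
f=lambda i,x,y,a,b,k:cv2.resize(i[y:y+b,x:x+a],None,fx=k,fy=k,interpolation=cv2.INTER_CUBIC)
A=f(w,200,40,240,240,2.5/1.5625)  # 384
B=f(t,234,200,60,60,6.4)
cv2.imwrite("pics/c8.png",np.hstack([A,B]))
E
python3 strip.py pics/t8.png
```

```text
eef_pos: [555.0, 213.7, 225.2] force: [0.4, 0.4, 0.5] 
eef_pos: [514.6, 122.3, 259.6] force: [0.3, 0.0, -0.3] 
[514.57939678 122.2897985  259.5979985 ] [-1.14144794e-04  8.39559661e-01  5.43267488e-01 -7.97089184e-06]
pics/t8.png med 22.0 n 0 hist [] mean 0.0
```

View pics/c8.png

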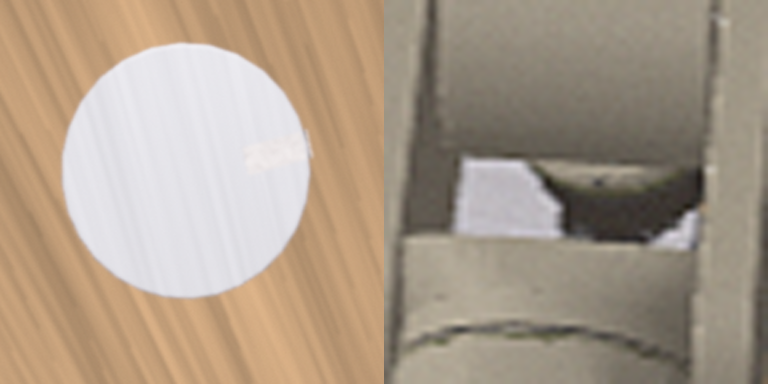

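In the left-hand crop the lid is centred at full-image pixel (316.2,146.6). The strip runs from (354,140) to (394,131).

```bash
cat > lid2.py <<'E'
from h import *
import cv2
from scipy.optimize import least_squares
def lid(f,w,z=119):
    im=cv2.imread(f); P=(w[:3],w[3:])
    d=im[...,2].astype(int)-im[...,0]
    m=((d<30)&(im.sum(2)>480)).astype(np.uint8); m[300:]=0
    n,l,st,ce=cv2.connectedComponentsWithStats(cv2.morphologyEx(m,cv2.MORPH_OPEN,np.ones((5,5))))
    k=l[150,315]; m=(l==k).astype(np.uint8)
    h=max(cv2.findContours(m,0,1)[0],key=cv2.contourArea)[:,0]
    pts=np.array([ray("wrist",u,v,z,P)[:2] for u,v in h])
    r=least_squares(lambda p:np.hypot(*(pts-p[:2]).T)-p[2],[*pts.mean(0),55],loss="soft_l1").x
    mm=np.zeros(m.shape,np.uint8); cv2.fillPoly(mm,[cv2.convexHull(h)],1)
    g=cv2.GaussianBlur(d.astype(np.float32),(3,3),0); md=np.median(g[mm>0])
    v,u=np.where((mm>0)&(g>md+6))
    q=np.array([ray("wrist",a,b,z,P)[:2] for a,b in zip(u,v)])-r[:2]
    rr=np.hypot(*q.T); q=q[(rr>20)&(rr<51)]; a=np.angle(q@[1,1j]); a0=np.angle(np.exp(1j*a).sum()); e=np.abs(a-a0)<.35; 
    c=q[e].mean(0)
    print(f,"circle",r.round(1),"md",md,"n",len(q),e.sum(),"angle",np.degrees(np.median(a[e])).round(1),"centroid",np.degrees(np.arctan2(c[1],c[0])).round(1),np.hypot(*c).round(1))
import sys
for n in sys.argv[1:]: lid(f"pics/{n}.png",np.load(f"{n}.npy"))
E
python3 lid2.py w6 w8
python3 - <<'E'
from h import *
for n,c,a,b in[("w6",(314,151.5),(352,142),(389,131)),("w8",(316.2,146.6),(353.8,140),(394.4,130.6))]:
  w=np.load(n+".npy"); P=(w[:3],w[3:]); c=ray("wrist",*c,119,P)
  for p in(a,b): s=ray("wrist",*p,119,P)-c; print(n,c,np.degrees(np.arctan2(s[1],s[0])).round(1))
E
```

```text
pics/w6.png circle [538.1 173.3  53.8] md -4.0 n 555 555 angle -71.3 centroid -71.3 39.1
pics/w8.png circle [538.3 176.   53.8] md -4.125 n 594 594 angle -9.1 centroid -9.1 39.0
w6 [540.9 173.3 119. ] -76.4
w6 [540.9 173.3 119. ] -75.1
w8 [539.8 178.5 119. ] -14.5
w8 [539.8 178.5 119. ] -12.9
```

The circle fit gives the label at -9.1° (it started at -71.3°, which agrees with the top view), so about 9° remain. I'll go back down and turn the rest.

```bash
python3 -m jog '[[0.03,0,0,0,0,0,0],[0.035,-0.001,0.02,0,0,0,0],[0.035,-0.001,0.03,0,0,0,0],[0,0,0.035,0,0,0,0],[0,0,0.03,0,0,0,0]]'|bash ok.sh 13
python3 -m jog '[[0,0,0.008,0,0,0,0],[0,0,0.002,0,0,0,0],[0,0,0,0,0,0,0],[0,0,0,0,0,0,0]]'|bash ok.sh 3 &&
python3 -m jog '[[0,0,0.001,0,0,0,0],[0,0,0,0,0,0,0]]'|bash ok.sh 2 &&
python3 -m jog '[[0,0,0.0007,0,0,0,0],[0,0,0,0,0,0,0]]'|bash ok.sh 2 &&
python3 -m jog '[[0,0,0.0007,0,0,0,0],[0,0,0,0,0,0,0]]'|bash ok.sh 2 &&
python3 -m jog '[[0,0,0.0007,0,0,0,0],[0,0,0,0,0,0,0]]'|bash ok.sh 2 &&
python3 -m jog '[[0,0,0.0007,0,0,0,0],[0,0,0,0,0,0,0]]'|bash ok.sh 2
```

```text
eef_pos: [553.3, 216.5, 141.9] force: [-0.7, -0.1, 1.1] 
eef_pos: [554.5, 214.8, 136.1] force: [0.7, -0.2, -0.4] 
eef_pos: [554.0, 214.7, 134.0] force: [0.4, 0.5, -1.0] 
eef_pos: [553.8, 214.6, 132.8] force: [-0.2, 0.8, 0.5] 
eef_pos: [553.7, 214.6, 131.9] force: [0.7, -0.0, 0.0] 
eef_pos: [553.7, 214.7, 131.2] force: [-0.1, 0.2, -0.5] 
eef_pos: [553.7, 214.7, 130.5] force: [0.4, -0.6, 0.1]
```

```bash
python3 -m jog '[[0,0,0.0005,0,0,0,0],[0,0,0,0,0,0,0]]'|bash ok.sh 4 &&
python3 -m jog '[[0,0,0.0004,0,0,0,0],[0,0,0,0,0,0,0]]'|bash ok.sh 4 &&
python3 -m jog '[[0,0,0.0004,0,0,0,0],[0,0,0,0,0,0,0]]'|bash ok.sh 4 &&
python3 -m jog '[[0,0,0.0004,0,0,0,0],[0,0,0,0,0,0,0]]'|bash ok.sh 4
```

```text
eef_pos: [553.8, 214.7, 130.2] force: [0.1, 0.3, 1.1] 
eef_pos: [553.9, 214.8, 130.1] force: [-0.6, 0.9, 4.6]
```

```bash
python3 -m jog '[[0,0,0.0005,0,0,0,0],[0,0,0,0,0,0,0]]'|bash ok.sh 12 &&
python3 -m jog '[[0,-0.0015,0,0,0,-0.035,0],[0,-0.0016,0,0,0,-0.035,0],[0,-0.0016,0,0,0,-0.035,0],[0,-0.0016,0,0,0,-0.035,0],[0,-0.0015,0,0,0,-0.035,0]]'|bash ok.sh 12
python3 -m jog '[[0,0,0,0,0,0,0],[0,0,-0.001,0,0,0,0],[0,0,-0.005,0,0,0,0],[0,0,-0.02,0,0,0,0],[0,0,-0.035,0,0,0,0]]'|bash ok.sh 13
python3 -m jog '[[0,0,-0.035,0,0,0,0],[-0.03,0,-0.035,0,0,0,0],[-0.035,0,0,0,0,0,0],[-0.035,0,0,0,0,0,0],[0,0,0,0,0,0,0]]'|bash ok.sh 13
python3 -m jog '[[0,0,0,0,0,0,0],[0,0,0,0,0,0,0]]'|bash ok.sh 13
python3 - <<'E'
from h import *
import cv2
s=sense(); cv2.imwrite("pics/w9.png",eyes.capture("wrist")[:,:,::-1])
np.save("w9.npy",np.r_[s["eef_pos"],s["ee_rot"]])
E
python3 lid2.py w9
```

```text
eef_pos: [554.0, 214.8, 130.0] force: [-1.2, 0.7, 8.0] 
eef_pos: [547.4, 217.2, 130.1] force: [2.9, -1.2, 5.2] 
eef_pos: [545.2, 217.1, 188.8] force: [-0.5, -0.5, 2.0] 
eef_pos: [521.4, 117.6, 260.5] force: [-0.0, 0.0, -0.2] 
eef_pos: [522.1, 121.0, 260.1] force: [-0.7, 0.1, -0.4] 
pics/w9.png circle [538.3 176.4  53.8] md -4.125 n 582 582 angle -2.8 centroid -2.8 39.0
```

```bash
python3 -m jog '[[0,0,0,0,0,0.146,0],[0,0,0,0,0,0.146,0],[0,0,0,0,0,0.146,0],[0,0,0,0,0,0.146,0],[0,0,0,0,0,0.146,0]]'|bash ok.sh 13
python3 -m jog '[[0,0,0,0,0,0.146,0],[0,0,0,0,0,0.146,0],[0,0,0,0,0,0.146,0],[0,0,0,0,0,0.146,0],[-0.02,-0.027,0,0,0,0,0]]'|bash ok.sh 13
python3 -m jog '[[-0.02,-0.026,0,0,0,0,0],[0,0,0,0,0,0,0],[0,0,0,0,0,0,0]]'
python3 - <<'E'
from h import *
import cv2
s=sense(); cv2.imwrite("pics/w10.png",eyes.capture("wrist")[:,:,::-1])
np.save("w10.npy",np.r_[s["eef_pos"],s["ee_rot"]])
E
python3 lid2.py w10
```

```text
eef_pos: [522.1, 121.2, 259.9] force: [0.3, 0.4, -0.2] 
eef_pos: [502.9, 146.4, 259.5] force: [0.2, 1.0, 0.1] 
time_s: 23.45
eef_pos: [481.4, 173.8, 260.2]
ee_rot: [0.0, 1.0, 0.006, 0.0]
force: [-0.5, -0.2, 0.3]
grip_width: -0.003
grip_force: 0.0
pics/w10.png circle [538.4 176.2  53.8] md -4.0 n 640 640 angle -2.6 centroid -2.6 39.1
```

```bash
python3 -m jog '[[0.03,0,0,0,0,0,0],[0.035,0,0.02,0,0,0,0],[0.034,0,0.03,0,0,0,0],[0,0,0.035,0,0,0,0],[0,0,0.03,0,0,0,0]]'|bash ok.sh 13
python3 -m jog '[[0,0,0.009,0,0,0,0],[0,0,0.003,0,0,0,0],[0,0,0,0,0,0,0],[0,0,0,0,0,0,0]]'|bash ok.sh 3 &&
python3 -m jog '[[0,0,0.001,0,0,0,0],[0,0,0,0,0,0,0]]'|bash ok.sh 2 &&
python3 -m jog '[[0,0,0.0006,0,0,0,0],[0,0,0,0,0,0,0]]'|bash ok.sh 2 &&
python3 -m jog '[[0,0,0.0005,0,0,0,0],[0,0,0,0,0,0,0]]'|bash ok.sh 3 &&
python3 -m jog '[[0,0,0.0005,0,0,0,0],[0,0,0,0,0,0,0]]'|bash ok.sh 3 &&
python3 -m jog '[[0,0,0.0005,0,0,0,0],[0,0,0,0,0,0,0]]'|bash ok.sh 3 &&
python3 -m jog '[[0,0,0.0005,0,0,0,0],[0,0,0,0,0,0,0]]'|bash ok.sh 3 &&
python3 -m jog '[[0,0,0.0005,0,0,0,0],[0,0,0,0,0,0,0]]'|bash ok.sh 3
```

```text
eef_pos: [581.2, 173.1, 142.4] force: [-0.1, -0.2, -0.1] 
eef_pos: [581.3, 174.0, 134.9] force: [0.1, -0.6, 0.2] 
eef_pos: [580.7, 174.0, 132.9] force: [-0.5, -0.7, 0.9] 
eef_pos: [580.5, 174.0, 131.7] force: [-0.7, 0.3, 0.1] 
eef_pos: [580.5, 174.0, 131.0] force: [-0.7, -0.1, 0.3] 
eef_pos: [580.5, 174.0, 130.5] force: [-0.4, -0.3, 0.2] 
eef_pos: [580.6, 174.0, 130.2] force: [0.1, 0.2, 1.3] 
eef_pos: [580.7, 174.0, 130.1] force: [0.4, 0.0, 4.9]
```

```bash
python3 -m jog '[[0,0,0.0005,0,0,0,0],[0,0,0,0,0,0,0]]'|bash ok.sh 12 &&
python3 -m jog '[[0,-0.001,0,0,0,-0.023,0],[0,-0.0013,0,0,0,-0.03,0],[0,-0.001,0,0,0,-0.022,0],[0,-0.0007,0,0,0,-0.015,0],[0,0,0,0,0,0,0]]'|bash ok.sh 12
python3 -m jog '[[0,0,0,0,0,0,0],[0,0,-0.001,0,0,0,0],[0,0,-0.005,0,0,0,0],[0,0,-0.02,0,0,0,0],[0,0,-0.035,0,0,0,0]]'|bash ok.sh 13
python3 -m jog '[[0,0,-0.035,0,0,0,0],[-0.03,0,-0.035,0,0,0,0],[-0.035,0,0,0,0,0,0],[-0.035,0,0,0,0,0,0],[0,0,0,0,0,0,0]]'|bash ok.sh 13
python3 -m jog '[[0,0,0,0,0,0,0],[0,0,0,0,0,0,0]]'|bash ok.sh 13
python3 - <<'E'
from h import *
import cv2
s=sense(); cv2.imwrite("pics/w11.png",eyes.capture("wrist")[:,:,::-1])
np.save("w11.npy",np.r_[s["eef_pos"],s["ee_rot"]])
E
python3 lid2.py w11
```

```text
eef_pos: [580.9, 174.0, 130.0] force: [-1.8, 0.1, 7.8] 
eef_pos: [580.8, 177.7, 130.0] force: [-0.4, -2.1, 7.1] 
eef_pos: [579.2, 177.9, 188.6] force: [-0.4, -0.9, 0.1] 
eef_pos: [477.6, 168.1, 260.4] force: [0.7, 0.5, 0.5] 
eef_pos: [481.6, 167.9, 260.1] force: [0.5, 0.3, 1.0] 
pics/w11.png circle [538.4 176.4  53.8] md -4.0 n 632 632 angle 1.7 centroid 1.7 39.1
```

```bash
python3 -m jog '[[-0.01,0.03,-0.01,0,0,0,0],[-0.02,0.04,0,0,0,0,0],[-0.02,0.04,0,0,0,0,0],[-0.02,0.04,0,0,0,0,0],[-0.02,0.04,0,0,0,0,0]]'|bash ok.sh 13
python3 -m jog '[[-0.01,0.04,0,0,0,0,0],[0,0.04,0,0,0,0,0],[0,0.04,0,0,0,0,0],[0,0,0,0,0,0,0],[0,0,0,0,0,0,0]]'|bash ok.sh 13
python3 - <<'E'
from h import *
import cv2
for n in("top","scene"): cv2.imwrite(f"pics/{n}F.png",eyes.capture(n)[:,:,::-1])
E
python3 strip.py pics/top0.png pics/topF.png
```

```text
eef_pos: [410.2, -31.8, 270.1] force: [0.2, -0.2, -0.2] 
eef_pos: [412.8, -151.2, 269.7] force: [-0.1, -1.0, -0.1] 
pics/top0.png med 0.0 n 29 hist [(-80, 13), (-70, 15), (-60, 1)] mean -69.0
pics/topF.png med 0.0 n 21 hist [(0, 15), (10, 6)] mean 7.7
```

```bash
python3 -c "
from rig import finish_job
print(finish_job())"
```

```text
the job is handed in; nothing more can be done
None
```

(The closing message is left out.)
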